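Open the clamped probe tin

ROBOT

A 7-joint arm with a two-finger parallel gripper is mounted at the origin on the work surface. World frame = base frame: x ahead of the robot, y to its left, z up, the work surface at z = 0. Lengths are in m, angles in rad, forces in N, time in s.
With the tool pointing down it reaches from about 0.35 to 0.9 m from the base axis. Payload 8.1 kg.
Tool frame: the origin (TCP) lies between the finger pads; the fingertips stand 25 mm ahead of it and the grasp point (between the pads) lies 6 mm ahead of it; z points along the fingers, y is the direction in which the jaws open and shut (so a half turn about z gives the same grasp; the last joint's range is limited). The gripper opens to 92 mm and grips with 3 to 60 N. Pads are 19 mm wide; open, the fingers measure 130 mm over their backs; the gripper's body (75 mm by 190 mm) begins 47 mm behind the grasp point.
Start: joints at [1.019, 0.434, 0.025, 1.573, -0.012, 1.134, -0.075], TCP at [0.271, -0.563, 0.252] pointing down, gripper open.
Joint ranges: [-2.62, 2.62], [-0.44, 2.09], [-1.27, 1.32], [0.08, 2.57], [-1.32, 4.46], [0.12, 2], [-2.74, 2.74]. Speed limits (rad/s): [2.22, 2.22, 3.01, 3.01, 3.14, 3.14, 3.14].

INTERFACE

Orientations are given as a unit quaternion [w, x, y, z].
In Python, from plant import env gives the robot as it stands.
- The arm moves only by the tool step_arm, never from a script. Its argument "commands" is a list of rows, each a list of 7 numbers: the finger opening in mm, from 0 to 91.8, then the shift along the tool's x, y, z in mm, then the turn, a rotation vector about the tool's x, y, z in rad. In form: [[jaw, x, y, z, rx, ry, rz], ...]. A call has 1 to 8 rows; each row shifts and turns the commanded pose from where the row before left it, along the tool's axes as they then stand; what a row does not reach is not made up. A row lasts 1/8 s, in which the tool goes at most 62.5 mm and 10.7 degrees, less where a joint would pass 70% of its speed; a pose out of reach is approached as far as the arm can. A call is refused whole if a number of a shift passes 62.5 or a number of a turn 0.188, either way. A call with a gripper value outside its range is refused whole. The fingers move at their own pace and stop on an object; "newtons" is the grip in N (left out, the last holds). Time passes only in rows, so rows that do not move let the fingers close. It gives the time, the measured TCP pose, the force and the opening at its end, in the units of the state.
- env.state(): the state, without advancing time (a new reading comes with each control period).
- env.read_camera(name): name is "side" or "top" or "wrist"; returns a dict with "image" (400x640x3 uint8, red, green, blue), "intrinsics" (3x3 intrinsics, pixels), "rvec" (rotation vector, rad) and "tvec" (3), from world to camera coordinates, as OpenCV has them. Camera axes: x right, y down, z forward; pixel columns grow to the right and rows downward; lengths in m; the calibration is good to about 2 mm. A picture is of the moment at which its call begins. There is no depth.
- env.finish_job(): hands the job in, once; it reports no verdict.
The state is a dict: "time_s": time; "joints": joint angles; "qd": joint speeds; "joint_torque": joint torques, N m; "position": TCP position; "orientation": TCP orientation; "wrist_force": force on the tool from outside, world axes, zero at the start; "moment": the same for the moment, N m; "grip_width": opening from 0.0 (shut) to 1.0 (fully open).
Only numpy, scipy, OpenCV 4.12 (cv2) and the standard library are available. Lean on these libraries where they do the work, as an engineer would, in place of code of your own. Each camera call takes 0.05 s, during which the arm holds its last target. There are 200 camera calls.

TASK

Open the blue-lidded probe tin that stands in the hold-down fixture: first slide the red clamp fully home over the foot of the tin so that the base is held down, then draw the tight blue lid straight up off the base, keeping it level, and stand it upright, mouth down, in the middle of the cork pad without dropping it. Leave the base in the fixture with the clamp home, and leave the orange-lidded tin alone.

Things in the scene. Friction and masses are not known exactly. Their poses are not given: they have to be found in the camera images.
- clamp (a joint): Slide of the red forked clamp, m: 0 to 0.006 at the start (open), 0.065 home at its stop; moves along the base's +x, about 2 N friction, stays where left. Move it by its upright red fin: 30 mm along the slide, 14 mm thick, side faces from 23 to 68 mm above the table, centre at base x = -145 mm + joint value, base y = 0. Home, its two prongs lie over the foot on both sides of the tin.
- base: Steel base of the blue-lidded tin, loose in the fixture, 0.25 kg; unclamped it comes up with the lid. Origin: centre of underside, 8 mm above the table on a 240 x 100 mm aluminium plate; x away from the clamp, along the tub's long side, z up. Foot 72 (x) x 76 (y) x 6 mm; above it a tub 71 x 45 mm, rim 70 mm above the origin. 3 mm of play under the prongs.
- lid: Blue lid of the tin in the fixture: rectangular cap open below, 80 (x) x 54 (y) x 54 mm (z), 0.1 kg. Origin: centre of its open lower edge, z up. Starts aligned with the base, origin 20 mm above the base's, top 82 mm above the table. Overlaps the tub by 50 mm; sprung strips inside grip the tub with some 9 N until nearly off. Take it across the 54 mm width; clear after a 52 mm rise.
- pad: Cork pad fixed on the table, 150 x 150 x 6 mm. Origin: centre of its underside, on the table; the lid is to stand in its middle.
- spare_tin: Bystander: a loose closed tin of the same make with an orange lid, standing on the table outside the fixture, foot 72 x 76 mm, 74 mm tall. Origin: centre of its underside. To be left alone.
Not all that is in view belongs to the job. What is shaped like the base but green or pink is not meant.

How it is judged:
By the outcome, as a careful person would: the job done as asked, in the order asked, and still so for the second after the job is handed in, with the robot touching nothing.
It also fails if it takes over 59 s, if anything falls off the work surface, if the arm or the gripper's body presses on something with over 40 N, if the wrist force passes 120 N, or if a joint passes its speed limit or range.

## Working session

There is one attempt and no reset: what is moved stays moved. The work goes in short steps, Python scripts to look and compute and a tool call to move; the robot and the scene stay as the last step left them, time stands still between calls to the robot, and variables do not carry over. Pictures are saved under pics/ and viewed, about 8 in all and at most 12, crops included, and the job is handed in when it is done.

Besides the shell and the picture viewer there is one more tool, called after "Call:" as a command line: name --pt "numbers of a row" for each row, then --argument value for the rest. step_arm: Moves the arm, as the interface text tells. Its arguments: {"type":"object","properties":{"commands":{"type":"array","items":{"type":"array","items":{"type":"number"}}},"newtons":{"type":"number"}},"required":["commands"]}

```bash
mkdir -p pics; ls; python3 - <<'E'
from plant import env
import cv2,numpy as np
s=env.state();print({k:np.round(v,3) for k,v in s.items()})
for n in ["side","top"]:
    r=env.read_camera(n);cv2.imwrite(f"pics/{n}0.png",r["image"][:,:,::-1])
    R=cv2.Rodrigues(np.array(r["rvec"]))[0];print(n,np.round(r["intrinsics"],1).tolist(),(-R.T@np.array(r["tvec"]).ravel()).round(3),R.round(2).tolist())
E
```

```text
pics
{'time_s': np.float64(0.0), 'joints': array([ 1.019,  0.435,  0.025,  1.574, -0.012,  1.134, -0.075]), 'qd': array([ 0.   ,  0.001, -0.   ,  0.001,  0.001,  0.   ,  0.   ]), 'joint_torque': array([ 0.0000e+00, -6.6786e+01,  9.8400e-01, -3.1446e+01, -6.1000e-02,
        4.3000e-02,  0.0000e+00]), 'position': array([ 0.271, -0.563,  0.251]), 'orientation': array([-0.001,  0.975,  0.222, -0.   ]), 'wrist_force': array([-0.538,  0.208, -0.653]), 'moment': array([ 0.011, -0.022, -0.072]), 'grip_width': np.float64(1.0)}
side [[367.8, 0.0, 317.3], [0.0, 367.8, 198.3], [0.0, 0.0, 1.0]] [0.182 0.404 0.67 ] [[-0.72, -0.69, 0.01], [-0.52, 0.53, -0.67], [0.46, -0.5, -0.74]]
top [[482.0, 0.0, 322.6], [0.0, 482.0, 189.7], [0.0, 0.0, 1.0]] [0.449 0.022 1.083] [[-0.01, -1.0, 0.03], [-0.99, 0.01, -0.13], [0.13, -0.04, -0.99]]
```

View pics/side0.png

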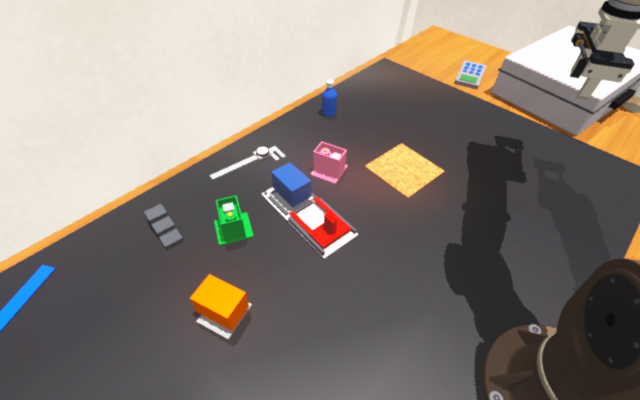

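View pics/top0.png

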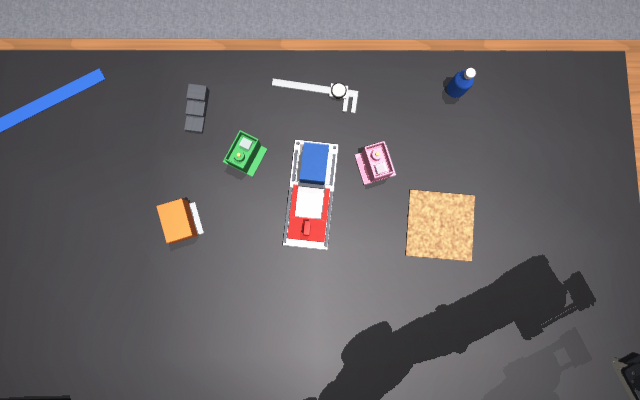

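Top view: blue candidates are the lid (314,163), the bottle (459,83) and the ruler (50,100). Other tins are green (244,153), pink (376,162) and orange (178,221). The red fin is at (306,229) and the pad at (441,225). I choose the lid at (314,163), since it stands on the white plate with the red clamp. In the side view the lid is at (291,184) and the fin at (330,222).

```bash
cat > h.py <<'E'
import cv2,numpy as np
from plant import env
def cam(n,save=None):
    r=env.read_camera(n)
    if save: cv2.imwrite(f"pics/{save}.png",r["image"][:,:,::-1])
    r["R"]=cv2.Rodrigues(np.array(r["rvec"],float))[0];r["t"]=np.array(r["tvec"],float).ravel();r["K"]=np.array(r["intrinsics"],float)
    r["c"]=-r["R"].T@r["t"];return r
def dirs(r,uv):
    uv=np.atleast_2d(uv).astype(float)
    return (np.c_[uv,np.ones(len(uv))]@np.linalg.inv(r["K"]).T)@r["R"]
def onz(r,uv,z):
    d=dirs(r,uv);return r["c"]+d*((z-r["c"][2])/d[:,2:])
def tri(r1,u1,r2,u2):
    P=[r["K"]@np.c_[r["R"],r["t"]] for r in(r1,r2)]
    X=cv2.triangulatePoints(*P,np.array(u1,float).reshape(2,1),np.array(u2,float).reshape(2,1)).ravel();return X[:3]/X[3]
def proj(r,X):
    x=(np.atleast_2d(X)@r["R"].T+r["t"])@r["K"].T;return x[:,:2]/x[:,2:]
HSV={"blue":((105,120,40),(128,255,255)),"red":((0,150,60),(4,255,255)),"cork":((10,80,100),(25,255,255))}
def blob(r,col,near,vmin=None):
    """largest colour blob near a pixel"""
    h=cv2.cvtColor(np.ascontiguousarray(r["image"]),cv2.COLOR_RGB2HSV);lo,hi=map(np.array,HSV[col])
    if vmin: lo=lo.copy();lo[2]=vmin
    m=cv2.inRange(h,lo,hi)
    cs,_=cv2.findContours(m,cv2.RETR_EXTERNAL,cv2.CHAIN_APPROX_NONE)
    cs=[c for c in cs if cv2.contourArea(c)>20]
    return min(cs,key=lambda c:-cv2.pointPolygonTest(c,tuple(map(float,near)),True)),h
E
python3 - <<'E'
from h import *
T=cam("top");S=cam("side")
c,h=blob(T,"blue",(314,163));print("lid top px",cv2.minAreaRect(c)); 
c2,_=blob(S,"blue",(291,184));print("side lid poly",cv2.approxPolyDP(c2,3,True).reshape(-1,2).tolist())
P=onz(T,c.reshape(-1,2),.082);r=cv2.minAreaRect((P[:,:2]*1000).astype(np.float32));print("lid@82",r)
p,_=blob(T,"cork",(441,225));ap=cv2.approxPolyDP(p,6,True).reshape(-1,2);print("pad",cv2.minAreaRect((onz(T,p.reshape(-1,2),.006)[:,:2]*1000).astype(np.float32)))
print("fin",onz(T,(306,229),.068),[h[y,x].tolist() for x,y in((306,229),(298,235),(314,163),(314,180))])
for n,r,b in(("t",T,(270,120,360,260)),("s",S,(230,140,380,260))):
    x0,y0,x1,y1=b;print(n)
    globals()[n]=cv2.resize(r["image"][y0:y1,x0:x1],None,fx=4,fy=4,interpolation=cv2.INTER_CUBIC)[:480]
I=np.zeros((560,360+0,3),np.uint8)
a=cv2.resize(T["image"][120:260,270:360],None,fx=4,fy=4);b=cv2.resize(S["image"][150:260,255:365],None,fx=4,fy=4)
b=np.pad(b,((0,560-b.shape[0]),(0,0),(0,0)))[:560,:440]
cv2.imwrite("pics/crop1.png",np.hstack([a,b])[:,:,::-1])
E
```

```text
lid top px ((313.5182800292969, 163.33535766601562), (25.178390502929688, 39.644920349121094), 6.34019136428833)
side lid poly [[272, 171], [291, 191], [309, 181], [290, 163]]
lid@82 ((635.1688842773438, 4.124439239501953), (52.99515151977539, 85.0921859741211), 83.02117919921875)
pad ((506.79376220703125, -281.0979309082031), (149.73573303222656, 149.79168701171875), 84.26927185058594)
fin [[0.49748919 0.02118328 0.068     ]] [[1, 146, 253], [1, 177, 249], [109, 162, 220], [109, 162, 162]]
t
s
```

View pics/crop1.png

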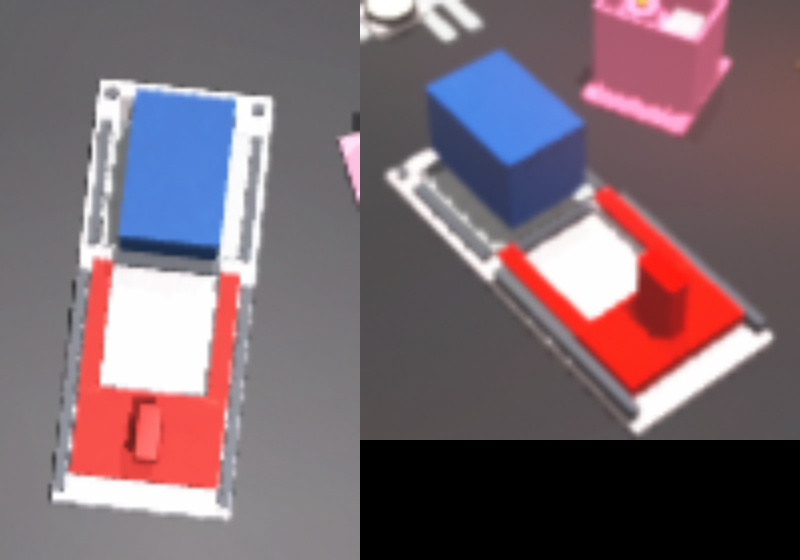

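```bash
cat >> h.py <<'E'
from scipy.spatial.transform import Rotation as Ro
def togo(p,yaw):
    """mm shift and rad turn in tool axes from present pose to p, tool down with x at yaw"""
    s=env.state();w,x,y,z=s["orientation"];R=Ro.from_quat([x,y,z,w])
    c,q=np.cos(yaw),np.sin(yaw);Rt=Ro.from_matrix(np.array([[c,q,0],[q,-c,0],[0,0,-1.]]))
    print("t",round(float(s["time_s"]),2),"pos",np.round(s["position"]*1000,1),"shift",np.round(R.inv().apply(np.array(p)-s["position"])*1000,1),"shift in target axes",np.round(Rt.inv().apply(np.array(p)-s["position"])*1000,1),"turn",np.round((R.inv()*Rt).as_rotvec(),3),"F",np.round(s["wrist_force"],1),"w",round(float(s["grip_width"])*91.8,1),"q",np.round(s["joints"],2))
E
python3 - <<'E'
from h import *
T=cam("top");S=cam("side")
t=np.array([(136,90),(236,100),(218,247),(120,235)])/4+(270,120);s=(np.array([(427,88),(500,50),(583,125),(512,165)])-(360,0))/4+(255,150)
X=np.array([tri(T,a,S,b) for a,b in zip(t,s)]);print((X*1000).round(1),(X.mean(0)*1000).round(1))
# fin top centre: top crop and side crop
ft=np.array([(147,398),(160,404),(156,432),(136,431)]).mean(0)/4+(270,120)
fs=(np.array([(640,255),(650,245),(686,282),(672,290)]).mean(0)-(360,0))/4+(255,150)
print("fin",tri(T,ft,S,fs)*1000)
togo([.45,.025,.25],-.122)
E
```

```text
[[679.5  23.6  81.8]
 [674.2 -29.4  80.5]
 [595.2 -18.9  80.3]
 [601.3  32.2  81.5]] [637.5   1.8  81. ]
fin [506.13701491  16.46425017  60.07391475]
t 0.3 pos [ 271.1 -563.   251.5] shift [ 416.3 -452.2    1.7] shift in target axes [ 106.  -605.4    1.5] turn [-0.     0.     0.571] F [-0.7  0.5  0.5] w 92.1 q [ 1.02  0.43  0.02  1.57 -0.01  1.13 -0.08]
```

Call:
step_arm --pt "91.8 0 0 0 0 0 0.1425" --pt "91.8 0 0 0 0 0 0.1425" --pt "91.8 0 0 0 0 0 0.1425" --pt "91.8 0 0 0 0 0 0.1425"

```text
time_s: 0.8
position: [0.2711, -0.5631, 0.2517]
orientation: [-0.0, 0.998, -0.063, -0.0]
wrist_force: [0.5, 0.1, 0.5]
grip_width: 0.999
```

Call:
step_arm --pt "91.8 10 -50 0 0 0 0" --pt "91.8 10 -50 0 0 0 0" --pt "91.8 10 -50 0 0 0 0" --pt "91.8 10 -50 0 0 0 0" --pt "91.8 10 -50 0 0 0 0" --pt "91.8 10 -50 0 0 0 0" --pt "91.8 10 -50 0 0 0 0" --pt "91.8 10 -50 0 0 0 0"

```text
time_s: 1.8
position: [0.3993, -0.1742, 0.252]
orientation: [0.0, 0.998, -0.061, 0.0]
wrist_force: [0.8, 0.3, -0.1]
grip_width: 0.997
```

Call:
step_arm --pt "91.8 8 -50 0 0 0 0" --pt "91.8 8 -50 0 0 0 0" --pt "91.8 5 -50 0 0 0 0" --pt "91.8 5 -50 0 0 0 0" --pt "91.8 0 0 0 0 0 0" --pt "91.8 0 0 0 0 0 0"

```text
time_s: 2.55
position: [0.4488, 0.019, 0.2516]
orientation: [0.0, 0.998, -0.061, -0.0]
wrist_force: [-0.3, -0.9, 1.1]
grip_width: 1.0
```

```bash
python3 - <<'E'
from h import *
togo([.494,.021,.2],-.122)
W=cam("wrist","w1");print(W["c"],W["K"].tolist(),W["R"].round(2).tolist())
E
```

```text
t 2.55 pos [448.8  19.  251.6] shift [44.7 -7.4 51.6] shift in target axes [44.7 -7.5 51.6] turn [0.001 0.    0.001] F [-0.3 -0.9  1.1] w 91.8 q [ 0.05  0.17 -0.24  1.96  0.05  1.02 -1.91]
[0.51518954 0.01073388 0.38465318] [[348.77483540795663, 0.0, 321.91794326044845], [0.0, 348.77483540795663, 195.12407746385136], [0.0, 0.0, 1.0]] [[-0.12, -0.99, 0.0], [-0.96, 0.12, 0.25], [-0.25, 0.03, -0.97]]
```

View pics/w1.png

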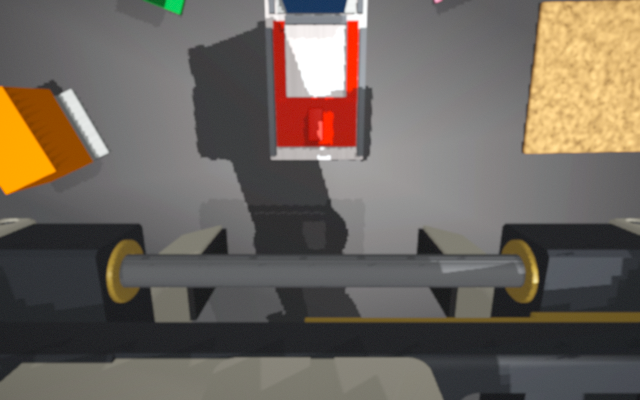

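Wrist view: the fixture is square to the image. The fin is at about (320,125), the red clamp edges are at columns 275 and 357, and the pad is at the upper right. I'll pin down the fin and centreline with the top view.

```bash
python3 - <<'E'
from h import *
W=cam("wrist");T=cam("top")
b=np.array([np.cos(-.122),np.sin(-.122)]);n=np.array([-b[1],b[0]]);L=np.array([.6375,.003])
def inb(P): d=P[:,:2]-L;return np.c_[d@b,d@n].round(4)*1000
h=cv2.cvtColor(np.ascontiguousarray(W["image"]),cv2.COLOR_RGB2HSV)
red=cv2.inRange(h,(0,150,60),(6,255,255))|cv2.inRange(h,(174,150,60),(180,255,255))
for row in(30,60,90,140):
    c=np.where(red[row])[0];c=c[(c>240)&(c<400)];print(row,c.min(),c.max(),inb(onz(W,[(c.min(),row),(c.max()+1,row)],.018)).tolist())
for r,nm,bx in((W,"finW",(290,90,350,160)),(T,"finT",(290,210,325,250))):
    x0,y0,x1,y1=bx;print(nm);im=cv2.resize(r["image"][y0:y1,x0:x1],None,fx=8 if nm=="finW" else 14,fy=8 if nm=="finW" else 14);cv2.imwrite(f"pics/{nm}.png",im[:,:,::-1])
a=cv2.imread("pics/finW.png")[:300 if 0 else 560];c=cv2.imread("pics/finT.png");H=560
pad=lambda i:np.pad(i,((0,H-i.shape[0]),(0,0),(0,0)))
f=np.hstack([pad(a),pad(c)]);print(f.shape);cv2.imwrite("pics/fin.png",cv2.resize(f,None,fx=.8,fy=.8))
E
```

```text
30 272 357 [[-50.9, 40.099999999999994], [-50.9, -43.1]]
60 273 356 [[-78.10000000000001, 40.099999999999994], [-78.2, -42.8]]
90 274 355 [[-106.5, 40.099999999999994], [-106.6, -42.5]]
140 276 354 [[-156.5, 39.800000000000004], [-156.6, -42.6]]
finW
finT
(560, 970, 3)
```

View pics/fin.png

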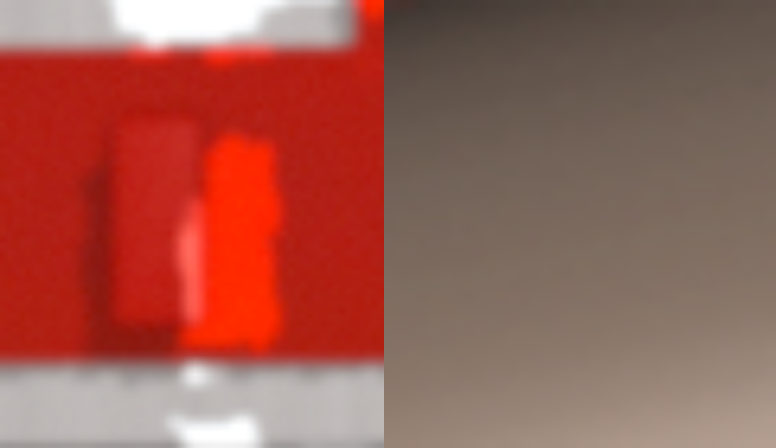

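The wrist crop shows the fin's top face at columns 307–321 and rows 109–141, with a lit strip of clamp floor to its right. The arm now hides the fin in the top view.

```bash
python3 - <<'E'
from h import *
W=cam("wrist");S=cam("side")
b=np.array([np.cos(-.122),np.sin(-.122)]);n=np.array([-b[1],b[0]]);L=np.array([.6375,.003])
for z in(.06,.068):
  F=onz(W,[(314.2,124.8),(314.2,108.7),(314.2,140.8)],z)[:,:2];d=F-L;print(z,F[0]*1000,(d@b*1000).round(1),(d@n*1000).round(1))
print("tri",tri(W,(314.2,124.8),S,((np.array([662,268])-(360,0))/4+(255,150)))*1000)
E
```

```text
0.06 [499.65593099  18.62504497] [-138.7 -124.4 -153.2] [-1.3 -1.4 -1.2]
0.068 [500.03729535  18.40652749] [-138.3 -124.4 -152.5] [-1.4 -1.5 -1.3]
tri [499.53725587  18.08966624  66.14116827]
```

Call:
step_arm --pt "50 25 -3 0 0 0 0" --pt "50 26 -3 0 0 0 0" --pt "50 0 0 50 0 0 0" --pt "50 0 0 50 0 0 0" --pt "50 0 0 40 0 0 0" --pt "50 0 0 30 0 0 0" --pt "50 0 0 23 0 0 0" --pt "50 0 0 0 0 0 0" --newtons 15

```text
time_s: 3.8
position: [0.4992, 0.0187, 0.0575]
orientation: [0.0, 0.998, -0.061, -0.002]
wrist_force: [-0.6, 0.6, 0.3]
grip_width: 0.542
```

Call:
step_arm --pt "0 0 0 0 0 0 0" --pt "0 0 0 0 0 0 0" --pt "0 0 0 0 0 0 0" --pt "0 0 0 0 0 0 0" --pt "0 0 0 0 0 0 0" --pt "0 0 0 0 0 0 0"

```text
time_s: 4.55
position: [0.5005, 0.0191, 0.0591]
orientation: [0.0, 0.998, -0.061, 0.0]
wrist_force: [-1.6, -1.8, 6.1]
grip_width: 0.151
```

```bash
python3 - <<'E'
from h import *
togo([.500,.0184,.058],-.122)
E
```

```text
t 4.55 pos [500.5  19.1  59.1] shift [-0.4  0.8  1.1] shift in target axes [-0.4  0.8  1.1] turn [ 0.    -0.001  0.001] F [-1.6 -1.8  6.1] w 13.8 q [-0.    0.5  -0.19  2.06  0.17  0.59 -2.  ]
```

Call:
step_arm --pt "0 10 0 0 0 0 0" --pt "0 10 0 0 0 0 0" --pt "0 10 0 0 0 0 0" --pt "0 10 0 0 0 0 0" --pt "0 8 0 0 0 0 0" --pt "0 5 0 0 0 0 0" --pt "0 0 0 0 0 0 0" --pt "0 0 0 0 0 0 0"

```text
time_s: 5.55
position: [0.5538, 0.0127, 0.0592]
orientation: [0.0, 0.998, -0.061, 0.001]
wrist_force: [1.4, -3.0, 4.6]
grip_width: 0.149
```

Call:
step_arm --pt "0 2 0 0 0 0 0" --pt "0 2 0 0 0 0 0" --pt "0 2 0 0 0 0 0" --pt "0 2 0 0 0 0 0" --pt "0 0 0 0 0 0 0"

```text
time_s: 6.18
position: [0.56, 0.012, 0.0591]
orientation: [0.0, 0.998, -0.061, -0.001]
wrist_force: [-4.1, -1.1, 12.8]
grip_width: 0.155
```

Call:
step_arm --pt "0 1.5 0 0 0 0 0" --pt "0 1.5 0 0 0 0 0" --pt "0 0 0 0 0 0 0" --pt "0 0 0 0 0 0 0"

```text
time_s: 6.68
position: [0.5605, 0.0119, 0.0587]
orientation: [0.0, 0.998, -0.06, -0.003]
wrist_force: [-12.2, -1.1, 17.4]
grip_width: 0.152
```

Call:
step_arm --pt "50 0 0 0 0 0 0" --pt "50 0 0 0 0 0 0" --pt "50 0 0 0 0 0 0" --pt "50 0 0 -25 0 0 0" --pt "91 0 0 -50 0 0 0" --pt "91 0 0 -50 0 0 0" --pt "91 0 0 -40 0 0 0" --pt "91 0 0 0 0 0 0"

```text
time_s: 7.68
position: [0.5658, 0.012, 0.2271]
orientation: [-0.0, 0.998, -0.061, 0.003]
wrist_force: [-0.8, 0.0, -0.2]
grip_width: 0.928
```

```bash
python3 - <<'E'
from h import *
togo([.6375,.002,.2],-.122)
W=cam("wrist","w2")
b=np.array([np.cos(-.122),np.sin(-.122)]);n=np.array([-b[1],b[0]]);L=np.array([.6375,.0017])
c,h=blob(W,"blue",(315,80));print(cv2.approxPolyDP(c,4,True).reshape(-1,2).tolist(),proj(W,[[.6375,.0017,.082]]))
P=onz(W,c.reshape(-1,2),.082)[:,:2]-L;print("lid along",(P@b).min(),(P@b).max(),"across",(P@n).min(),(P@n).max(), cv2.minAreaRect((P*1000).astype(np.float32)))
E
```

```text
t 7.67 pos [565.8  12.  227.1] shift [72.2  1.3 27.5] shift in target axes [72.4  1.2 27.1] turn [-0.001 -0.006  0.001] F [-0.8  0.  -0.2] w 85.2 q [ 0.05  0.37 -0.22  1.74  0.09  1.03 -1.9 ]
[[289, 45], [291, 148], [337, 149], [323, 146], [324, 135], [338, 130], [346, 135], [346, 146], [339, 149], [354, 149], [357, 93], [357, 105], [345, 107], [344, 116], [323, 115], [295, 47], [303, 45]] [[323.72384689 100.03812488]]
lid along -0.03765211498371611 0.03947863208995655 across -0.025748697633792162 0.026611753237320002 ((0.9710693359375, 0.3155975341796875), (52.35469436645508, 77.12943267822266), 83.03956604003906)
```

View pics/w2.png

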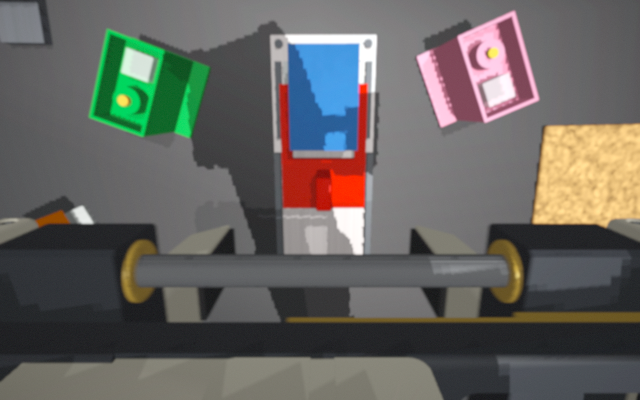

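The clamp is home: its prongs flank the tin up to row 85 and the fin is at (323,190). The lid is at columns 289–357, rows 45–149, with its centre at about (638, 2) mm. Next is the lid grasp.

Call:
step_arm --pt "91.8 36 0.6 0 0 0 0" --pt "91.8 37 0.6 0 0 0 0" --pt "91.8 0 0 40 0 0 0" --pt "91.8 0 0 20 0 0 0" --pt "91.8 0 0 0 0 0 0" --newtons 40

```text
time_s: 8.35
position: [0.6342, 0.0015, 0.1604]
orientation: [0.0, 0.998, -0.061, -0.003]
wrist_force: [-0.2, -1.3, 0.9]
grip_width: 1.001
```

```bash
python3 - <<'E'
from h import *
togo([.638,.002,.064],-.122)
E
```

```text
t 8.35 pos [634.2   1.5 160.4] shift [ 4.3 -1.1 96.4] shift in target axes [ 3.7 -1.  96.4] turn [0.001 0.006 0.001] F [-0.2 -1.3  0.9] w 91.9 q [ 0.05  0.55 -0.2   1.64  0.12  0.98 -1.89]
```

Call:
step_arm --pt "91.8 2 -0.5 30 0 0 0" --pt "91.8 0 0 30 0 0 0" --pt "91.8 0 0 20 0 0 0" --pt "91.8 0 0 12 0 0 0" --pt "91.8 0 0 0 0 0 0" --pt "91.8 0 0 0 0 0 0"

```text
time_s: 9.1
position: [0.6389, 0.002, 0.0727]
orientation: [-0.0, 0.998, -0.061, 0.001]
wrist_force: [-0.4, 0.0, 0.2]
grip_width: 1.002
```

```bash
python3 - <<'E'
from h import *
togo([.638,.002,.064],-.122)
E
```

```text
t 9.1 pos [638.9   2.   72.7] shift [-0.9  0.1  8.7] shift in target axes [-0.9  0.1  8.7] turn [-0.    -0.001  0.001] F [-0.4  0.   0.2] w 92.0 q [ 0.03  0.65 -0.18  1.7   0.15  0.8  -1.91]
```

Call:
step_arm --pt "91.8 -0.5 0 9 0 0 0" --pt "0 0 0 0 0 0 0" --pt "0 0 0 0 0 0 0" --pt "0 0 0 0 0 0 0" --pt "0 0 0 0 0 0 0" --pt "0 0 0 0 0 0 0" --pt "0 0 0 0 0 0 0" --pt "0 0 0 0 0 0 0"

```text
time_s: 10.1
position: [0.6378, 0.0021, 0.0628]
orientation: [-0.0, 0.998, -0.061, 0.0]
wrist_force: [0.0, 0.7, 1.3]
grip_width: 0.592
```

```bash
python3 - <<'E'
from h import *
togo([.638,.002,.064],-.122);print(env.state()["moment"])
E
```

```text
t 10.1 pos [637.8   2.1  62.8] shift [ 0.2  0.1 -1.2] shift in target axes [ 0.2  0.1 -1.2] turn [-0.    -0.     0.001] F [0.  0.7 1.3] w 54.3 q [ 0.03  0.66 -0.18  1.71  0.16  0.79 -1.91]
[0.21332022 0.01473065 0.03553383]
```

Gripped at 54 mm with no side force. Now a slow lift.

Call:
step_arm --pt "0 0 0 -2 0 0 0" --pt "0 0 0 -3 0 0 0" --pt "0 0 0 -3 0 0 0" --pt "0 0 0 -3 0 0 0" --pt "0 0 0 -3 0 0 0" --pt "0 0 0 -3 0 0 0" --pt "0 0 0 -3 0 0 0"

```text
time_s: 10.98
position: [0.6371, 0.0018, 0.0826]
orientation: [0.0, 0.998, -0.061, -0.001]
wrist_force: [-2.3, -0.5, -17.9]
grip_width: 0.585
```

```bash
python3 - <<'E'
from h import *
togo([.638,.002,.083],-.122);print(env.state()["moment"])
W=cam("wrist","w3");S=cam("side")
a=S["image"][100:260,220:380];cv2.imwrite("pics/s3.png",cv2.resize(a,None,fx=3.5,fy=3.5,interpolation=cv2.INTER_CUBIC)[:,:,::-1])
E
```

```text
t 10.97 pos [637.1   1.8  82.6] shift [ 0.8 -0.3 -0.4] shift in target axes [ 0.8 -0.3 -0.4] turn [0.    0.001 0.001] F [ -2.3  -0.5 -17.9] w 53.7 q [ 0.04  0.64 -0.19  1.7   0.15  0.82 -1.91]
[-0.00273737  0.52199319  0.00715033]
```

View pics/s3.png

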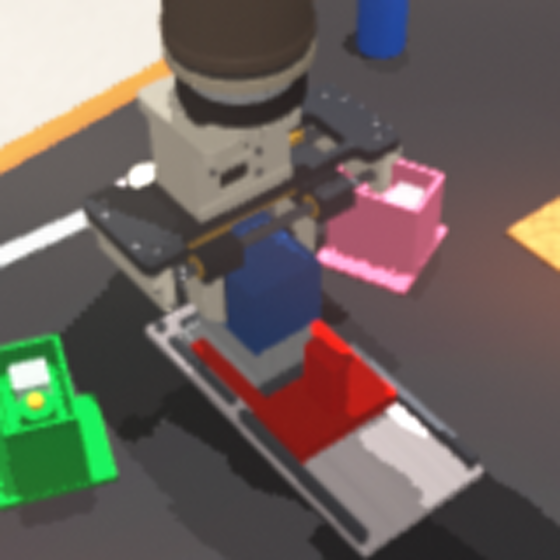

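The side crop shows the lid rising along the grey tub and the base held under the red prongs. The draw force is about 18 N, so I'll carry on.

Call:
step_arm --pt "0 0 0 -3 0 0 0" --pt "0 0 0 -3 0 0 0" --pt "0 0 0 -3 0 0 0" --pt "0 0 0 -3 0 0 0" --pt "0 0 0 -3 0 0 0" --pt "0 0 0 -3 0 0 0" --pt "0 0 0 -3 0 0 0" --pt "0 0 0 -3 0 0 0"

```text
time_s: 12.08
position: [0.6379, 0.0019, 0.107]
orientation: [0.0, 0.998, -0.061, 0.0]
wrist_force: [0.4, -1.4, -17.8]
grip_width: 0.584
```

Call:
step_arm --pt "0 0 0 -3 0 0 0" --pt "0 0 0 -3 0 0 0" --pt "0 0 0 -3 0 0 0" --pt "0 0 0 -3 0 0 0" --pt "0 0 0 -4 0 0 0" --pt "0 0 0 -5 0 0 0" --pt "0 0 0 -10 0 0 0" --pt "0 0 0 0 0 0 0"

```text
time_s: 13.08
position: [0.6384, 0.0021, 0.1389]
orientation: [-0.0, 0.998, -0.061, 0.001]
wrist_force: [0.7, 0.4, -1.6]
grip_width: 0.586
```

```bash
python3 - <<'E'
from h import *
print(env.state()["moment"])
S=cam("side");W=cam("wrist")
a=cv2.resize(S["image"][80:240,220:380],None,fx=2.5,fy=2.5);b=cv2.resize(W["image"],(400,250))
cv2.imwrite("pics/s4.png",np.hstack([a,np.pad(b,((0,150),(0,0),(0,0)))])[:,:,::-1])
T=cam("top");p,_=blob(T,"cork",(441,225));print("pad",cv2.contourArea(p),cv2.minAreaRect((onz(T,p.reshape(-1,2),.006)[:,:2]*1000).astype(np.float32)))
p,_=blob(S,"cork",(405,170));q=onz(S,p.reshape(-1,2),.006)[:,:2]*1000;print("pad side",cv2.minAreaRect(q.astype(np.float32)))
togo([.507,-.281,.17],-.122)
E
```

```text
[0.05447891 0.03430509 0.05670021]
pad 3565.5 ((506.79840087890625, -281.0660705566406), (149.69699096679688, 149.7275848388672), 84.33295440673828)
pad side ((504.4178161621094, -282.2514343261719), (158.25411987304688, 156.02040100097656), 84.08782196044922)
t 13.22 pos [637.6   1.9 137.6] shift [-95.4 296.6 -32.3] shift in target axes [-95.2 296.7 -32.4] turn [0.    0.    0.001] F [-0.8 -0.3 -1.7] w 54.1 q [ 0.04  0.57 -0.19  1.65  0.13  0.93 -1.89]
```

View pics/s4.png

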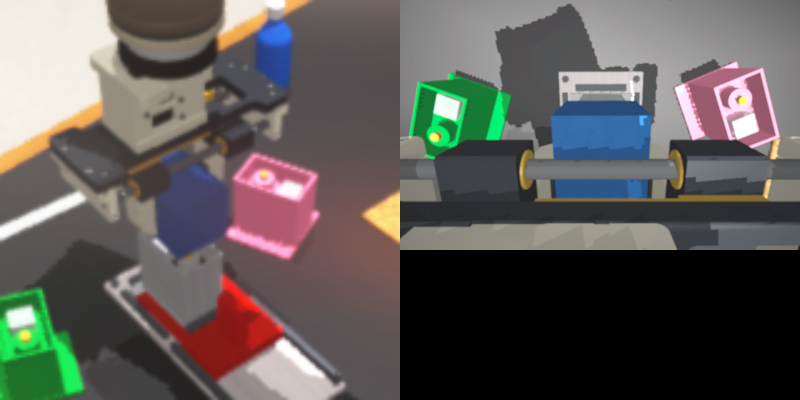

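Lid is off and level, with the open base still clamped. Carrying it to the pad, whose centre is (507, -281) mm from the top view (the side view agrees within 3 mm).

Call:
step_arm --pt "0 0 0 -25 0 0 0" --pt "0 0 0 -25 0 0 0" --pt "0 -7 20 0 0 0 0" --pt "0 -12 40 0 0 0 0" --pt "0 -12 40 0 0 0 0" --pt "0 -12 40 0 0 0 0" --pt "0 -12 40 0 0 0 0" --pt "0 -12 40 0 0 0 0"

```text
time_s: 14.22
position: [0.5422, -0.2107, 0.1864]
orientation: [0.0, 0.998, -0.061, -0.001]
wrist_force: [0.9, 0.4, -0.3]
grip_width: 0.586
```

Call:
step_arm --pt "0 -12 40 0 0 0 0" --pt "0 -8 20 0 0 0 0" --pt "0 -8 17 0 0 0 0" --pt "0 0 0 0 0 0 0" --pt "0 0 0 0 0 0 0" --pt "0 0 0 0 0 0 0"

```text
time_s: 14.98
position: [0.5082, -0.2801, 0.1877]
orientation: [-0.0, 0.998, -0.06, 0.0]
wrist_force: [-0.1, 0.2, -1.7]
grip_width: 0.587
```

```bash
python3 - <<'E'
from h import *
togo([.507,-.281,.06],-.122)
S=cam("side");c,h=blob(S,"blue",proj(S,[[.507,-.281,.17]])[0]);print(cv2.approxPolyDP(c,3,True).reshape(-1,2).tolist())
E
```

```text
t 14.97 pos [ 508.2 -280.1  187.7] shift [ -1.1   1.1 127.7] shift in target axes [ -1.1   1.1 127.7] turn [-0.    -0.     0.003] F [-0.1  0.2 -1.7] w 53.9 q [ 0.53  0.43 -0.16  1.75  0.08  0.96 -1.35]
[[440, 105], [427, 100], [416, 108], [411, 126], [400, 120], [398, 110], [395, 118], [422, 133], [434, 126]]
```

Call:
step_arm --pt "0 -1 1 30 0 0 0" --pt "0 0 0 40 0 0 0" --pt "0 0 0 30 0 0 0" --pt "0 0 0 20 0 0 0" --pt "0 0 0 10 0 0 0" --pt "0 0 0 4 0 0 0" --pt "0 0 0 0 0 0 0" --pt "0 0 0 0 0 0 0"

```text
time_s: 16.02
position: [0.5069, -0.2824, 0.0545]
orientation: [0.0, 0.998, -0.061, 0.001]
wrist_force: [0.8, -0.3, -1.4]
grip_width: 0.589
```

```bash
python3 - <<'E'
from h import *
togo([.507,-.281,.041],-.122)
S=cam("side");cv2.imwrite("pics/s5.png",cv2.resize(S["image"][90:220,340:500],None,fx=4,fy=4,interpolation=cv2.INTER_CUBIC)[:,:,::-1])
E
```

```text
t 16.02 pos [ 506.9 -282.4   54.5] shift [-0.1 -1.4 13.5] shift in target axes [-0.1 -1.4 13.5] turn [ 0.    -0.001  0.001] F [ 0.8 -0.3 -1.4] w 54.0 q [ 0.51  0.6  -0.14  1.87  0.12  0.68 -1.39]
```

View pics/s5.png

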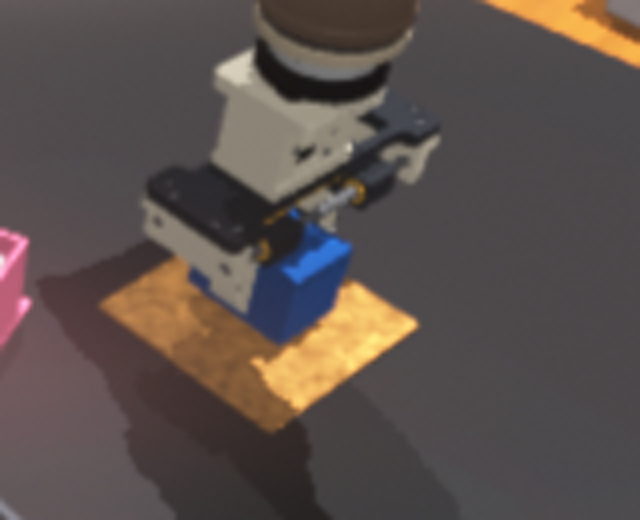

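The lid hovers level over the middle of the pad. I'll lower it slowly until it touches.

Call:
step_arm --pt "0 0 -1 3 0 0 0" --pt "0 0 0 3 0 0 0" --pt "0 0 0 2 0 0 0" --pt "0 0 0 1 0 0 0" --pt "0 0 0 1 0 0 0" --pt "0 0 0 0 0 0 0"

```text
time_s: 16.82
position: [0.5065, -0.2812, 0.0437]
orientation: [0.0, 0.998, -0.061, -0.0]
wrist_force: [-0.6, -0.0, -1.8]
grip_width: 0.584
```

Call:
step_arm --pt "0 0 0 1 0 0 0" --pt "0 0 0 1 0 0 0" --pt "0 0 0 0 0 0 0" --pt "0 0 0 0 0 0 0"

```text
time_s: 17.32
position: [0.5065, -0.2812, 0.0417]
orientation: [0.0, 0.998, -0.061, 0.0]
wrist_force: [0.3, 0.0, -2.1]
grip_width: 0.586
```

Call:
step_arm --pt "0 0 0 1 0 0 0" --pt "0 0 0 0 0 0 0" --pt "0 0 0 0 0 0 0"

```text
time_s: 17.7
position: [0.5066, -0.2813, 0.0408]
orientation: [0.0, 0.998, -0.061, 0.0]
wrist_force: [-0.1, 0.5, 0.1]
grip_width: 0.585
```

Call:
step_arm --pt "0 0 0 1 0 0 0" --pt "0 0 0 0 0 0 0" --pt "0 0 0 0 0 0 0"

```text
time_s: 18.08
position: [0.5066, -0.2813, 0.0408]
orientation: [0.0, 0.998, -0.061, 0.0]
wrist_force: [-3.6, 1.4, 14.0]
grip_width: 0.589
```

Contact at TCP z = 40.8 mm, as predicted. Release and withdraw straight up.

Call:
step_arm --pt "0 0 0 -0.8 0 0 0" --pt "70 0 0 0 0 0 0" --pt "91.8 0 0 0 0 0 0" --pt "91.8 0 0 0 0 0 0" --pt "91.8 0 0 0 0 0 0" --pt "91.8 0 0 0 0 0 0"

```text
time_s: 18.82
position: [0.5065, -0.2812, 0.0405]
orientation: [0.0, 0.998, -0.061, -0.0]
wrist_force: [0.9, -0.4, 0.4]
grip_width: 0.993
```

Call:
step_arm --pt "91.8 0 0 -15 0 0 0" --pt "91.8 0 0 -30 0 0 0" --pt "91.8 0 0 -50 0 0 0" --pt "91.8 0 0 -50 0 0 0" --pt "91.8 -20 40 -20 0 0 0" --pt "91.8 -30 50 0 0 0 0" --pt "91.8 -30 50 0 0 0 0" --pt "91.8 -30 50 0 0 0 0"

```text
time_s: 19.82
position: [0.3732, -0.4578, 0.207]
orientation: [0.0, 0.998, -0.06, 0.001]
wrist_force: [0.3, -1.2, 0.7]
grip_width: 1.001
```

Call:
step_arm --pt "91.8 -30 40 0 0 0 0" --pt "91.8 -20 30 0 0 0 0" --pt "91.8 0 0 0 0 0 0" --pt "91.8 0 0 0 0 0 0"

```text
time_s: 20.32
position: [0.3169, -0.5193, 0.2062]
orientation: [-0.0, 0.998, -0.06, 0.0]
wrist_force: [1.5, -0.0, -0.2]
grip_width: 0.999
```

```bash
python3 - <<'E'
from h import *
T=cam("top","top6");S=cam("side","side6")
for r,c0 in((T,proj(T,[[.507,-.281,.06]])[0]),(S,proj(S,[[.507,-.281,.06]])[0])):
    c,_=blob(r,"blue",c0);print("lid",cv2.minAreaRect((onz(r,c.reshape(-1,2),.06)[:,:2]*1000).astype(np.float32)))
a=cv2.resize(T["image"][110:270,270:490],None,fx=1.8,fy=1.8);b=cv2.resize(S["image"][130:260,240:460],None,fx=1.8,fy=1.8)
b=np.pad(b,((0,a.shape[0]-b.shape[0]),(0,0),(0,0)));cv2.imwrite("pics/end.png",np.hstack([a,b])[:,:,::-1])
togo([.4,-.4,.2],-.122)
E
```

```text
lid ((507.7313232421875, -274.1675720214844), (64.72359466552734, 80.22299194335938), 83.20576477050781)
lid ((496.41326904296875, -279.5386047363281), (60.0725212097168, 102.34623718261719), 83.72721862792969)
t 20.43 pos [ 317.6 -518.8  206. ] shift [  67.7 -127.8    6.1] shift in target axes [  67.3 -128.     6. ] turn [-0.    -0.001  0.003] F [ 0.7  0.5 -0.6] w 91.7 q [ 1.    0.45 -0.09  1.67  0.04  1.02 -0.8 ]
```

View pics/end.png

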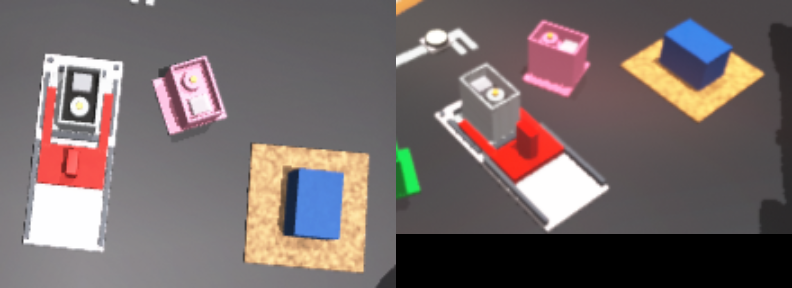

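The lid stands upright in the middle of the pad, and the base is in the fixture under the home clamp. In the top view, the lid contour includes about 11 mm of side wall on its +y side. Corrected for that, its centre is about (508, -280) mm, against a pad centre of (507, -281).

```bash
python3 -c "
from plant import env
print(env.finish_job())"
```

```text
the job is handed in; nothing more can be done
None
```

The tin is open and the job was handed in at about 20 s of the 59 s allowed. No verdict was reported.

- **Clamp:** I gripped the fin and slid the clamp 60 mm. It then stopped moving as the push rose to 12 N, so it is home at its stop. The last picture shows its prongs still beside the tin.
- **Lid:** It came straight up with about 18 N of draw and stayed level, and the base stayed in the fixture. I lowered it until it touched the pad at the predicted height; that touch peaked at about 14 N. I then released it and moved the arm clear.
- **Final position:** The lid stands upright, mouth down, about 2 mm from the middle of the pad by the top view.
- **Disagreements:** The side camera put the pad's centre about 3 mm from the top camera's and measured the pad about 8 mm too large. I used the top view. The final side-view outline of the lid includes its side walls, so it only roughly confirms the position.
- **Orange tin:** I never reached towards it. It falls outside the last crops, so I did not re-check it at the end.

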